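Load a gel cassette into the electrophoresis tank

ROBOT

A 6-joint arm with a two-finger parallel gripper is mounted at the origin on the work surface. World frame = base frame: x ahead of the robot, y to its left, z up, the work surface at z = 0. Lengths are in m, angles in rad, forces in N, time in s.
With the tool pointing down it reaches from about 0.35 to 0.85 m from the base axis. Payload 8.1 kg.
Tool frame: the origin (TCP) lies between the finger pads; the fingertips stand 25 mm ahead of it and the grasp point (between the pads) lies 6 mm ahead of it; z points along the fingers, y is the line along which they close (so a half turn about z gives the same grasp; the last joint's range is limited). The gripper opens to 93 mm and grips with 3 to 60 N. Pads are 15 mm wide; open, the fingers measure 128 mm over their backs; the gripper's body (75 mm by 188 mm) begins 65 mm behind the grasp point.
Start: joints at [-1.394, 0.13, 1.488, -0, 1.523, -0.085], TCP at [0.155, -0.58, 0.244] pointing down, gripper open.
Joint ranges: [-2.96, 2.96], [-0.89, 2.26], [0.02, 2.5], [-1.34, 4.48], [0, 2.73], [-2.66, 2.66]. Speed limits (rad/s): [2.39, 2.39, 2.79, 3.14, 3.14, 3.14].

INTERFACE

Orientations are given as a rotation vector (axis times angle).
In Python, from plant import robot gives the robot as it stands.
- The arm moves only by the tool arm_command, never from a script. Its argument "increments" is text: rows parted by semicolons, each of 5 numbers parted by spaces: the closure, from 0 (fully open) to 1 (shut), then the shift along the tool's x, y, z in mm, then the turn about the tool's z in rad. A call has 1 to 5 rows; each row is the pose to reach, as a shift and turn from the pose commanded when the call began, along the tool's axes at that moment; what a row does not reach only later rows make up. A row lasts 1/10 s, in which the tool goes at most 50 mm and 8.59 degrees, less where a joint would pass 70% of its speed; a pose out of reach is approached as far as the arm can. A call with a gripper value outside its range is refused whole. The fingers move at their own pace and stop on an object; "grip_force" is the grip in N (left out, the last holds). Time passes only in rows, so rows that repeat a pose let the fingers close. It gives the time, the measured TCP pose, the force, the opening and the grip force at its end, in the units of the state.
- robot.read_state(): the state, without advancing time (a new reading comes with each control period).
- robot.read_camera(name): name is "scene" or "top"; returns the picture (384x512x3 uint8, blue, green, red); there is no depth.
- robot.camera_model(name): a dict with "fx", "fy", "cx", "cy" (pixels), "D" ([k1, k2, p1, p2, k3] as OpenCV has them; the pictures are not rectified), "eye" and "rotation" of the camera in the world. Camera axes: x right, y down, z forward; pixel columns grow to the right and rows downward; lengths in m; the calibration is good to about 2 mm. A picture is of the moment at which its call begins. camera_model takes no time and is no camera call.
- robot.close_job(): hands the job in; it is judged then, once.
The state is a dict: "t": time; "q": joint angles; "dq": joint speeds; "joint_torque": joint torques, N m; "tool_pos": TCP position; "orientation": TCP orientation; "force": force on the tool from outside, world axes, zero at the start; "wrist_torque": the same for the moment, N m; "opening": finger opening in m; "gripper_force": force on a finger pad.
Only numpy, scipy, OpenCV 4.12 (cv2) and the standard library are available. Lean on these libraries where they do the work, as an engineer would, in place of code of your own. Each camera call takes 0.05 s, during which the arm holds its last target. There are 200 camera calls.

TASK

Take the gel cassette, the square slab with the grip tab on top, out of the white bench rack and slide it upright down into the empty slot of the grey electrophoresis tank until it stands on the bottom of the slot. Do not drop it in: keep hold of it until it is fully home, then let go. Do not disturb the glass plate beside it or anything else on the bench.

Things in the scene. Friction and masses are not known exactly. Their poses are not given: they have to be found in the camera images.
- cassette: White plastic slab, grey window on both faces (alike: either way round is right): 10 mm thick (x, normal of its faces), 100 wide (y), 100 high (z), about 150 g. A solid tab 10 mm thick, 44 wide, 35 high rises from the middle of its top edge (135 over all): grip it across its thickness from above. Origin: centre of the underside. Starts upright in one of the rack's two places.
- rack: White bench rack, fixed: base 120 (x) x 126 (y) x 12 mm, with two places 35 mm either side of its centre along x. In each, grooved end posts guide a slab's side edges from 12 to 45 mm above the bench (groove 13 mm; slab faces normal to rack x). One place holds the cassette, the other the glass plate. Origin: centre of the underside.
- glass_plate: Plain green-tinted glass plate without a tab, 9 mm thick (x), 100 wide, 82 high, loose in the rack's other place, 70 mm from the cassette; its top is 94 mm above the bench. Origin: centre of its underside. Leave alone.
- tank: Grey tank, fixed: open box 140 (x) x 176 (y) x 80 mm high, inner floor 15 mm above the bench. In it two alike pairs of white grooved end posts, 32 mm either side of its centre along x, for slabs with faces normal to tank x. One pair is empty: the slot. The other is closed by a fixed white plate (top 95 mm above the bench). Origin: centre of the underside.
- slot (a point): Centre of the empty slot's floor, 15 mm above the bench: the cassette's underside centre belongs here. z up, x normal to the seated cassette's faces, y along its width. Slot 13 mm wide (x), 103 long (y). Grooves guide the side edges up to 75 mm above this floor, then flare out about 6 mm each side; posts end at 84 mm. The seated cassette's tab spans 100 to 135 mm above it, clear of all.
- amber: Amber reagent bottle, 86 mm wide, 175 mm high, at one side. Origin: centre of its underside. Leave alone.
- spray: Spray bottle, 80 mm wide, about 182 mm high, at the other side. Origin: centre of its underside. Leave alone.
- flask: Conical flask with foil cap, 76 mm wide at the foot, 121 mm high, beyond the gap between rack and tank. Origin: centre of its underside. Leave alone.
- weigh_boat: Shallow white weighing boat, 70 x 70 x 18 mm, between rack and tank. Origin: centre of its underside. Leave alone.
- tip_box: Grey and white pipette tip box, 122 x 82 x 57 mm, at one side. Origin: centre of its underside. Leave alone.
- tank_lid: Grey lid of the tank, 145 x 182 x 28 mm, lying beyond the task's things; not needed. Origin: centre of its underside. Leave alone.
There are look-alikes about, which are no part of the job. Leave any purple or red look-alike of the cassette alone.

How it is judged:
By the outcome, as a careful person would: the job done as asked, in the order asked, and still so for the second after the job is handed in, with the robot touching nothing.
It also fails if it takes over 54 s, if anything falls off the work surface, if the arm or the gripper's body presses on something with over 40 N, if the wrist force passes 120 N, or if a joint passes its speed limit or range.

## Working session

There is one attempt and no reset: what is moved stays moved. The work goes in short steps, Python scripts to look and compute and a tool call to move; the robot and the scene stay as the last step left them, time stands still between calls to the robot, and variables do not carry over. Pictures are saved under pics/ and viewed, at most 10 in all, crops included, and the job is handed in when it is done.

Besides the shell and the picture viewer there is one more tool, called after "Call:" in YAML: its name, and indented under it one key for each argument. arm_command: Moves the arm, as the interface text tells. Its arguments: {"type":"object","properties":{"increments":{"type":"string"},"grip_force":{"type":"number"}},"required":["increments"]}

```bash
mkdir -p pics
cat > h.py <<'E'
import numpy as np, cv2
from plant import robot
from scipy.spatial.transform import Rotation as R
def ray(c,uv):
    m=robot.camera_model(c);K=np.array([[m['fx'],0,m['cx']],[0,m['fy'],m['cy']],[0,0,1]])
    p=cv2.undistortPoints(np.array(uv,float).reshape(-1,1,2),K,np.array(m['D'],float)).reshape(-1,2)
    d=np.c_[p,np.ones(len(p))]@np.array(m['rotation']).T
    return np.array(m['eye']),d
def plane(c,uv,z):
    e,d=ray(c,uv);return e+d*((z-e[2])/d[:,2])[:,None]
def proj(c,P):
    m=robot.camera_model(c);K=np.array([[m['fx'],0,m['cx']],[0,m['fy'],m['cy']],[0,0,1]])
    r=np.array(m['rotation']).T;t=-r@np.array(m['eye'])
    return cv2.projectPoints(np.array(P,float).reshape(-1,1,3),cv2.Rodrigues(r)[0],t,K,np.array(m['D'],float))[0].reshape(-1,2)
def tri(u1,u2,c1='scene',c2='top'):
    e1,d1=ray(c1,u1);e2,d2=ray(c2,u2);out=[]
    for a,b in zip(d1,d2):
        a=a/np.linalg.norm(a);b=b/np.linalg.norm(b)
        s=np.linalg.lstsq(np.c_[a,-b],e2-e1,rcond=None)[0]
        p,q=e1+a*s[0],e2+b*s[1];out.append(np.r_[(p+q)/2,np.linalg.norm(p-q)])
    return np.array(out)
E
python3 - <<'E'
from h import *
for c in('scene','top'):
    im=robot.read_camera(c);cv2.imwrite(f'pics/{c}0.png',im);cv2.imwrite(f'pics/{c}0v.png',cv2.resize(im,(800,600),interpolation=cv2.INTER_CUBIC))
    m=robot.camera_model(c);print(c,m)
s=robot.read_state();print(s)
E
```

```text
scene {'fx': 490.78189370700545, 'fy': 490.78189370700545, 'cx': 255.93105171028995, 'cy': 192.05490152681344, 'D': array([-0.01751145,  0.        ,  0.        ,  0.        ,  0.        ]), 'eye': array([ 1.38666531, -0.3089855 ,  1.1351944 ]), 'rotation': array([-2.03220426, -1.49337023,  0.5215542 ])}
top {'fx': 363.85778310361746, 'fy': 363.85778310361746, 'cx': 257.34749159675147, 'cy': 195.48463041513003, 'D': array([-0.05013568,  0.        ,  0.        ,  0.        ,  0.        ]), 'eye': array([ 0.36264813, -0.01624546,  1.23186325]), 'rotation': array([-2.1725015 ,  2.13319529, -0.11707105])}
{'t': 0.1, 'q': array([-1.39439416e+00,  1.31055030e-01,  1.48914687e+00, -1.87713888e-05,
        1.52300366e+00, -8.53968716e-02]), 'dq': array([ 0.00109535, -0.00277919, -0.00215993, -0.00057921,  0.00048543,
        0.00028761]), 'joint_torque': array([ 2.06271390e-03, -5.61340642e+01, -4.93095016e+01,  7.71923969e-02,
        2.92172522e-02, -7.73844681e-05]), 'tool_pos': array([ 0.15522681, -0.57909432,  0.24272351]), 'orientation': array([-3.11311916e+00, -4.09850806e-01,  1.44590628e-04]), 'force': array([-0.38745611, -0.20040745,  0.25081724]), 'wrist_torque': array([-0.04641729,  0.01506512, -0.00248446]), 'gripper_force': 0.0, 'opening': 0.09309753443966735}
```

View pics/scene0v.png

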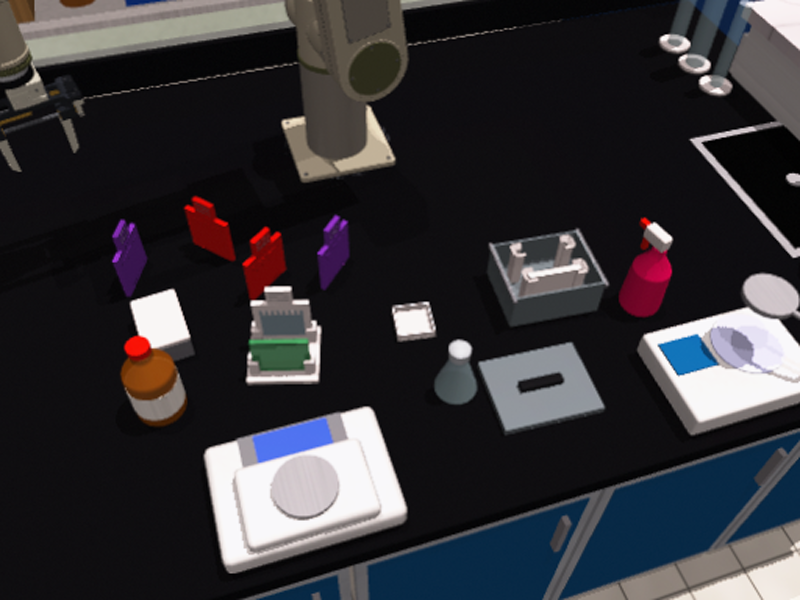

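View pics/top0v.png

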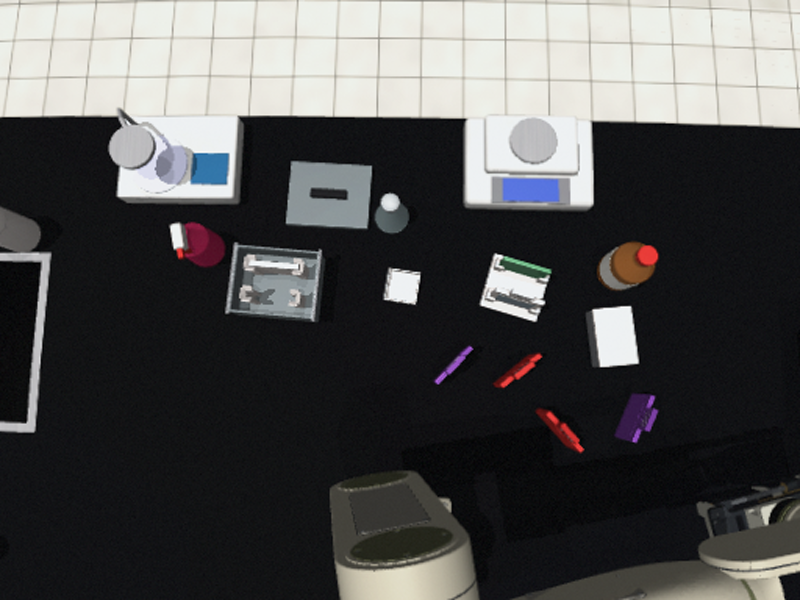

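The scene view shows the cassette at about (283,310) in the rack, behind the green glass at (280,355). The tank is at (547,275), with its front pair closed by the plate and its rear pair empty. The top view shows the rack at (516,287) and the tank at (275,283). I'll zoom in on both.

```bash
sed -i "s/np.array(m\['rotation'\])/R.from_rotvec(m['rotation']).as_matrix()/" h.py
python3 - <<'E'
from h import *
def crop(c,x,y,w,h):
    im=cv2.imread(f'pics/{c}0.png')[y:y+h,x:x+w];return cv2.resize(im,(400,300),interpolation=cv2.INTER_CUBIC)
a=np.vstack([np.hstack([crop('scene',140,178,100,75),crop('scene',305,138,100,75)]),np.hstack([crop('top',295,150,80,60),crop('top',138,150,80,60)])])
cv2.imwrite('pics/crops.png',a)
s=robot.read_state();print(proj('scene',[s['tool_pos']]),proj('top',[s['tool_pos'],[0,0,0]]),proj('scene',[[0,0,0]]))
E
```

```text
[[26.28867465 94.88138118]] [[470.6131922  320.94648335]
 [254.60570889 351.01225776]] [[215.51465242  92.09341379]]
```

View pics/crops.png

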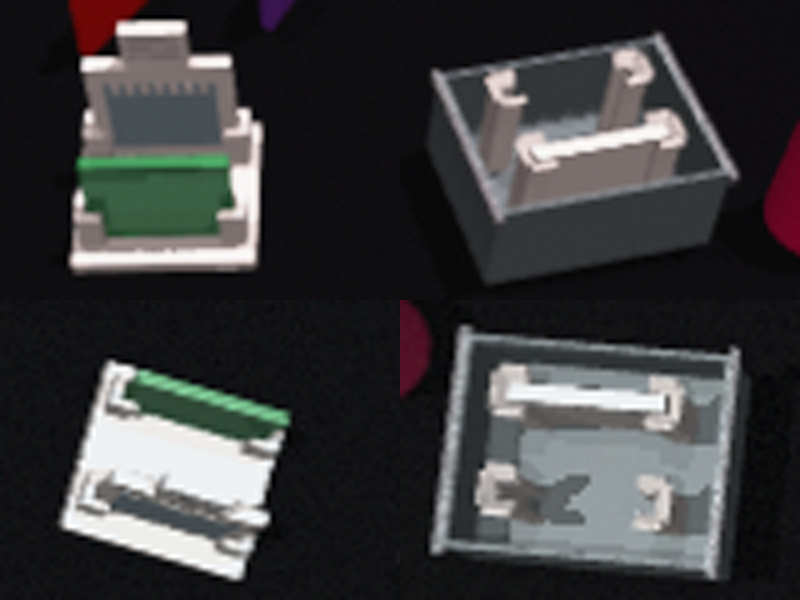

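The crops show the rack's base corners, the tank's rim corners, the post tops of the empty slot (rear pair) and the bright top of the fixed plate. Next I triangulate these.

```bash
cat > m.py <<'E'
from h import *
S1=lambda p:[((x+.5)/4-.5+140,(y+.5)/4-.5+178) for x,y in p]
S2=lambda p:[((x-400+.5)/4-.5+305,(y+.5)/4-.5+138) for x,y in p]
T1=lambda p:[((x+.5)/5-.5+295,(y-300+.5)/5-.5+150) for x,y in p]
T2=lambda p:[((x-400+.5)/5-.5+138,(y-300+.5)/5-.5+150) for x,y in p]
E
python3 - <<'E'
from m import *
np.set_printoptions(precision=4,suppress=True)
ts=S2([(738,178),(500,218),(436,72),(660,37)]);tt=T2([(465,327),(738,350),(722,578),(435,552)])
P=tri(ts,tt);print('rim',P)
Q=plane('top',tt,.08);print(Q,'scene',plane('scene',ts,.08))
def frame(Q): # order +x+y,+x-y,-x-y,-x+y
    x=(Q[0]+Q[1]-Q[2]-Q[3])[:2];y=(Q[0]+Q[3]-Q[1]-Q[2])[:2]
    return Q.mean(0)[:2],np.arctan2(x[1],x[0]),np.arctan2(-y[0],y[1]),np.linalg.norm(x)/2,np.linalg.norm(y)/2
print('tank',frame(Q),frame(plane('scene',ts,.08)))
ps=S2([(505,83),(632,65)]);pt=T2([(497,490),(655,500)])
print('posts',tri(ps,pt),plane('top',pt,.099),plane('scene',ps,.099))
# fixed plate top: scene centre (603,143), top
fs=S2([(603,143)]);ft=T2([(586,397)])
print('fixed',tri(fs,ft),plane('top',ft,.095),plane('scene',fs,.095))
rt=T1([(108,362),(290,410),(243,580),(62,527)])
print('rack',plane('top',rt,.012))
rs=S1([(255,264),(72,264)]);print(plane('scene',rs,.012))
cs=S1([(117,28),(187,28),(81,62),(235,62)]);print('cas top scene',plane('scene',cs[:2],.147),plane('scene',cs[2:],.112))
E
```

```text
rim [[0.6301 0.3512 0.0795 0.0017]
 [0.6167 0.1712 0.0823 0.0017]
 [0.4697 0.1792 0.0806 0.0078]
 [0.4823 0.3629 0.0772 0.001 ]]
[[0.6297 0.3502 0.08  ]
 [0.6169 0.1707 0.08  ]
 [0.4686 0.1755 0.08  ]
 [0.4819 0.3614 0.08  ]] scene [[0.6306 0.3518 0.08  ]
 [0.6151 0.1731 0.08  ]
 [0.4697 0.1835 0.08  ]
 [0.4848 0.3616 0.08  ]]
tank (array([0.5493, 0.2645]), np.float64(-0.05390871006632434), np.float64(-0.07131410192722157), np.float64(0.14832273017148098), np.float64(0.18318087819520507)) (array([0.5501, 0.2675]), np.float64(-0.06931716969274672), np.float64(-0.08509819699579035), np.float64(0.14594020021120552), np.float64(0.1791044910410209))
posts [[0.5086 0.2699 0.0988 0.0938]
 [0.5311 0.256  0.1199 0.0921]] [[0.5201 0.3177 0.099 ]
 [0.5154 0.2167 0.099 ]] [[0.5113 0.2189 0.099 ]
 [0.5215 0.3165 0.099 ]]
fixed [[0.582  0.2653 0.0936 0.0006]] [[0.5816 0.2647 0.095 ]] [[0.5831 0.2648 0.095 ]]
rack [[ 0.6299 -0.1982  0.012 ]
 [ 0.5988 -0.3224  0.012 ]
 [ 0.4819 -0.2891  0.012 ]
 [ 0.5157 -0.167   0.012 ]]
[[ 0.6339 -0.2     0.012 ]
 [ 0.5973 -0.3192  0.012 ]]
cas top scene [[ 0.5159 -0.2555  0.147 ]
 [ 0.5294 -0.2113  0.147 ]] [[ 0.5079 -0.2827  0.112 ]
 [ 0.5381 -0.1835  0.112 ]]
```

```bash
cat >> h.py <<'E'
def go(xyz,n):
    "shift (mm, tool axes) and tool-z turn to bring TCP to xyz with closing axis at world angle n"
    s=robot.read_state();M=R.from_rotvec(s['orientation']).as_matrix()
    d=M.T@(np.array(xyz)-s['tool_pos'])*1000
    a=np.arctan2(M[1,1],M[0,1]);w=(n-a+np.pi/2)%np.pi-np.pi/2
    print('t',s['t'],'pos',s['tool_pos'].round(4),'yaw_n',a.round(3),'tilt',M[:,2].round(4),'shift',d.round(1),'turn',-w.round(3),'F',s['force'].round(1),'op',s['opening'],'q6',s['q'][5].round(2))
E
python3 - <<'E'
from m import *
go([.523,-.234,.243],-.28)
print(proj('top',[[.523,-.234,.147],[.514,-.262,.147],[.532,-.206,.147]]), T1([(140,485)]))
E
```

```text
t 0.1 pos [ 0.1552 -0.5791  0.2427] yaw_n -1.309 tilt [-3.0e-04  1.6e-03 -1.0e+00] shift [ 4.446e+02 -2.381e+02  2.000e-01] turn -1.029 F [-0.4 -0.2  0.3] op 0.09309753443966735 q6 -0.09
[[334.78506289 187.50417844]
 [344.09128611 190.62860552]
 [325.48817957 184.38541833]] [(322.6, 186.6)]
```

Call:
arm_command:
  increments: "0.5 40 -21 0 -0.1; 0.5 80 -43 0 -0.2; 0.5 120 -64 0 -0.3; 0.5 160 -86 0 -0.4; 0.5 200 -107 0 -0.5"
  grip_force: 20

```text
t: 0.6
tool_pos: [0.3216, -0.4228, 0.2432]
orientation: [-2.914, -1.173, 0.0]
force: [0.7, -0.3, 0.0]
opening: 0.0574
gripper_force: 0.0
```

```bash
python3 -c "
from h import *
go([.523,-.234,.243],-.28)"
```

```text
t 0.6 pos [ 0.3216 -0.4228  0.2432] yaw_n -0.805 tilt [-4.e-04  6.e-04 -1.e+00] shift [2.76e+02 3.40e+00 2.00e-01] turn -0.525 F [ 0.7 -0.3  0. ] op 0.0573982688820076 q6 -0.21
```

Call:
arm_command:
  increments: "0.5 45 1 0 -0.1; 0.5 90 2 0 -0.2; 0.5 135 2 0 -0.3; 0.5 180 3 0 -0.4; 0.5 225 3 0 -0.525"

```text
t: 1.1
tool_pos: [0.4866, -0.2697, 0.2433]
orientation: [-2.509, -1.89, 0.0]
force: [0.6, -1.7, 0.6]
opening: 0.0464
gripper_force: 0.0
```

Call:
arm_command:
  increments: "0.5 0 0 0 0; 0.5 0 0 0 0"

```text
t: 1.3
tool_pos: [0.4859, -0.2704, 0.243]
orientation: [-2.511, -1.886, 0.001]
force: [-1.2, 0.4, 0.3]
opening: 0.0466
gripper_force: 0.0
```

```bash
python3 -c "
from h import *
go([.523,-.234,.243],-.28)"
```

```text
t 1.3 pos [ 0.4859 -0.2704  0.243 ] yaw_n -0.283 tilt [-1.2e-03  4.0e-04 -1.0e+00] shift [45.3 25.5  0. ] turn -0.003 F [-1.2  0.4  0.3] op 0.046592010187268926 q6 -0.32
```

Finish positioning above the tab, then view it from the scene camera before descending.

Call:
arm_command:
  increments: "0.5 23 13 0 0; 0.5 45 25 0 0; 0.5 45 25 30 0; 0.5 45 25 60 0; 0.5 45 25 60 0"

```text
t: 1.8
tool_pos: [0.5187, -0.2349, 0.1785]
orientation: [-2.51, -1.877, 0.006]
force: [-1.5, 0.3, -0.8]
opening: 0.0464
gripper_force: 0.0
```

Run:
```python
from h import *
go([.523,-.234,.138],-.28)
im=robot.read_camera('scene');cv2.imwrite('pics/s1.png',im)
cv2.imwrite('pics/s1v.png',cv2.resize(im[120:250,100:273],(798,600),interpolation=cv2.INTER_CUBIC))
```

```text
t 1.8 pos [ 0.5187 -0.2349  0.1785] yaw_n -0.287 tilt [-0.0077  0.0038 -1.    ] shift [ 2.   4.2 40.5] turn -0.007 F [-1.5  0.3 -0.8] op 0.04644909376597834 q6 -0.23
```

View pics/s1v.png

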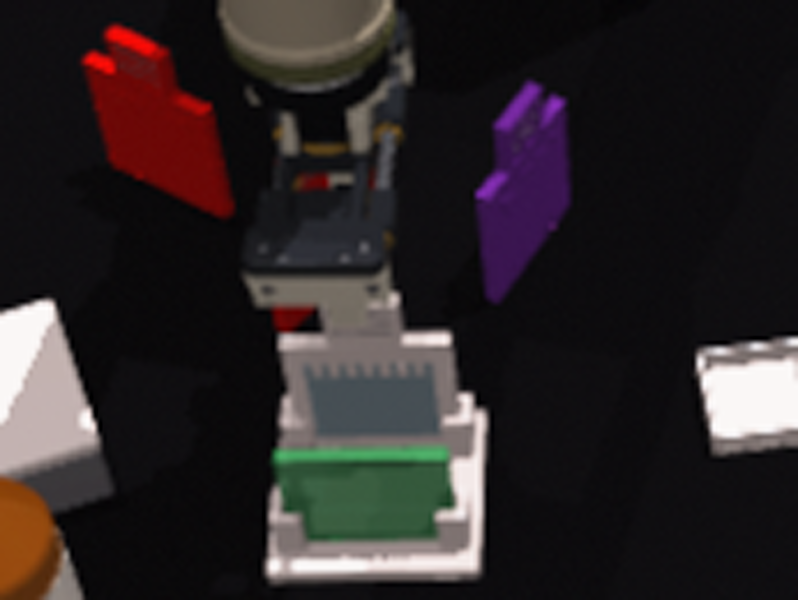

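The gripper (fingers near (355,315)) straddles the tab, centred over the cassette body (365,340). Now let it settle and check.

Call:
arm_command:
  increments: "0.5 0 0 0 0; 0.5 0 0 0 0; 0.5 0 0 0 0"

```text
t: 2.15
tool_pos: [0.523, -0.2359, 0.1856]
orientation: [2.512, 1.882, 0.002]
force: [1.2, 0.4, -0.2]
opening: 0.0466
gripper_force: 0.0
```

```bash
python3 -c "
from h import *
go([.523,-.234,.138],-.28)"
```

```text
t 2.15 pos [ 0.523  -0.2359  0.1856] yaw_n -0.285 tilt [ 0.0025 -0.0014 -1.    ] shift [ 1.9 -0.6 47.6] turn -0.005 F [ 1.2  0.4 -0.2] op 0.04661117958770653 q6 -0.23
```

Call:
arm_command:
  increments: "0.5 1 0 10 0; 0.5 1 0 20 0; 0.5 1 0 30 0; 0.5 1 0 40 0; 0.5 1 0 46 0"

```text
t: 2.65
tool_pos: [0.5218, -0.2337, 0.1357]
orientation: [-2.512, -1.884, 0.001]
force: [0.3, -0.2, -0.2]
opening: 0.0465
gripper_force: 0.0
```

Call:
arm_command:
  increments: "0.5 0 0 0 0; 0.5 0 0 0 0; 0.5 0 0 0 0"

```text
t: 2.95
tool_pos: [0.5229, -0.2344, 0.1382]
orientation: [2.513, 1.884, 0.001]
force: [0.1, -0.2, 0.2]
opening: 0.0466
gripper_force: 0.0
```

Call:
arm_command:
  increments: "0.8 0 0 0 0; 0.9 0 0 0 0; 1 0 0 0 0; 1 0 0 0 0; 1 0 0 0 0"
  grip_force: 25

```text
t: 3.45
tool_pos: [0.5226, -0.2342, 0.1377]
orientation: [2.513, 1.885, 0.0]
force: [0.4, -0.2, 0.1]
opening: 0.0111
gripper_force: 0.0
```

```bash
python3 -c "
from h import *
go([.523,-.234,.138],-.28)"
```

```text
t 3.45 pos [ 0.5226 -0.2342  0.1377] yaw_n -0.284 tilt [ 1.e-04 -0.e+00 -1.e+00] shift [ 0.3  0.4 -0.3] turn -0.004 F [ 0.4 -0.2  0.1] op 0.011127027536059951 q6 -0.23
```

Call:
arm_command:
  increments: "1 0 0 0 0; 1 0 0 0 0; 1 0 0 0 0"
  grip_force: 30

```text
t: 3.75
tool_pos: [0.5227, -0.2342, 0.1377]
orientation: [2.513, 1.885, 0.0]
force: [0.4, 0.3, -0.0]
opening: 0.0099
gripper_force: 30.0
```

Call:
arm_command:
  increments: "1 0 0 -5 0; 1 0 0 -12 0; 1 0 0 -22 0; 1 0 0 -32 0; 1 0 0 -45 0"

```text
t: 4.25
tool_pos: [0.5222, -0.234, 0.1836]
orientation: [-2.513, -1.884, 0.001]
force: [-0.2, 0.3, -2.2]
opening: 0.0098
gripper_force: 30.0
```

Call:
arm_command:
  increments: "1 0 0 -20 0; 1 0 0 -45 0; 1 0 0 -75 0; 1 0 0 -105 0; 1 0 0 -125 0"

```text
t: 4.75
tool_pos: [0.5228, -0.2344, 0.3116]
orientation: [2.511, 1.883, 0.002]
force: [-0.2, -0.6, -1.2]
opening: 0.0098
gripper_force: 30.0
```

```bash
python3 -c "
from h import *
go([.517,.15,.30],-.07)
cv2.imwrite('pics/s2.png',robot.read_camera('scene'))"
```

```text
t 4.75 pos [ 0.5228 -0.2344  0.3116] yaw_n -0.284 tilt [ 0.0025 -0.0016 -1.    ] shift [ 367.3 -113.3   10.9] turn -0.214 F [-0.2 -0.6 -1.2] op 0.009830060970757918 q6 -0.23
```

Run:
```python
from m import *
np.set_printoptions(precision=4,suppress=True)
def crop(c,x,y,w,h):return cv2.imread(f'pics/{c}0.png')[y:y+h,x:x+w].min(2)
print(crop('top',155,160,40,14)[:, ::1])
print(crop('scene',332,164,45,20))
```

```text
[[ 43  44  44  44  49  48  49  50  50  47  49  50  52  52  53  55  56  58
   58  60  61  66  66  62  78  80  76  95  99 120 119 119 116 141 141 140
  140 139 110 111]
 [ 44  44  46  45  46  46  49  50  48  49  50  49  49  50  50  48  49  50
   49  50  51  49  49  49  51  51  51  54  56  58  60  59  57  60  60  81
   76  76  75  99]
 [ 42  42  49  89 100  78  60  62  58  69  71  55  50  48  50  49  49  49
   50  51  49  50  49  51  48  48  48  50  50  48  49  51  49  50  51  50
   50  50  51  53]
 [ 42  41  85 178 198 198 197 200 138 127 130 129 130 129 110 109 107 108
   92  88  70  68  70  51  52  49  49  50  50  48  50  48  50  49  48  50
   50  50  51  50]
 [ 43 117 152 183 196 199 199 198 134 119 119 117 118 132 134 133 132 133
  133 131 131 130 131 131 131 129 109 108 109  89  89  72  73  71  71  50
   49  49  49  47]
 [ 44 159 171 169 185 196 196 197 153 116 116 116 116 131 135 135 135 134
  136 134 135 136 135 135 135 135 133 132 132 132 131 131 131 190 173 174
  173 150 130 110]
 [ 43 151 167 165 184 211 220 209 165 106 106 101 123 142 144 145 145 144
  146 135 134 134 135 13
[... 4279 characters left out ...]
6 109 110 109 109 109 109
  109 109 109 109 109 109 109 109 109 110 109 110 110 109 109 109 102  98
  106 109 107 107 107  80  49  42  43]
 [120 102  85  84  85  97 105 106 105 105 107 108 109 110 109 109 110 109
  109 110 110 110 109 109 109 109 109 109 110 110 109 109 109 110  95 100
  109 110 108 110 106  84  59  52  63]
 [118 101  85  83  88 100 106 106 106 106 107 109 110 109 109 109 109 109
  109 109 109 110 110 110 110 109 109 109 109 109 109 109 109 107  94 102
  109 112 117 121 115 112 107 105  97]
 [116  96  85  83  93 102 106 106 105 106 108 109 109 109 109 109 109 109
  110 109 110 109 109 109 109 109 109 110 109 109 109 109 113 113 108 118
  127 131 128 121 115 115 113 111  89]]
```

Call:
arm_command:
  increments: "1 40 -13 0 -0.04; 1 80 -25 0 -0.08; 1 120 -37 0 -0.12; 1 160 -49 0 -0.16; 1 190 -59 0 -0.21"

```text
t: 5.3
tool_pos: [0.5185, -0.033, 0.3077]
orientation: [-2.299, -2.14, 0.0]
force: [0.2, -0.7, -1.7]
opening: 0.0098
gripper_force: 30.0
```

Call:
arm_command:
  increments: "1 0 0 0 0; 1 0 0 0 0; 1 0 0 0 0"

```text
t: 5.6
tool_pos: [0.519, -0.036, 0.3076]
orientation: [2.303, 2.136, -0.001]
force: [0.7, 0.6, -2.8]
opening: 0.0095
gripper_force: 30.0
```

Run:
```python
from h import *
go([.517,.15,.30],-.07)
a=robot.read_camera('scene');b=robot.read_camera('top');cv2.imwrite('pics/s3.png',a);cv2.imwrite('pics/t3.png',b)
s=robot.read_state();p=s['tool_pos']
u=proj('scene',[p-[0,0,.06]])[0].astype(int);v=proj('top',[p])[0].astype(int)
print(u,v)
f=lambda im,c,w,h:cv2.resize(im[max(c[1]-h//2,0):max(c[1]-h//2,0)+h,c[0]-w//2:c[0]-w//2+w],(400,600),interpolation=cv2.INTER_CUBIC)
cv2.imwrite('pics/v3.png',np.hstack([f(a,u,80,120),f(b,v,80,120)]))
```

```text
t 5.6 pos [ 0.519  -0.036   0.3076] yaw_n -0.075 tilt [-3.e-04 -4.e-04 -1.e+00] shift [185.3 -16.    7.5] turn -0.005 F [ 0.7  0.6 -2.8] op 0.00950556090456911 q6 -0.09
[248 141] [270 178]
```

View pics/v3.png

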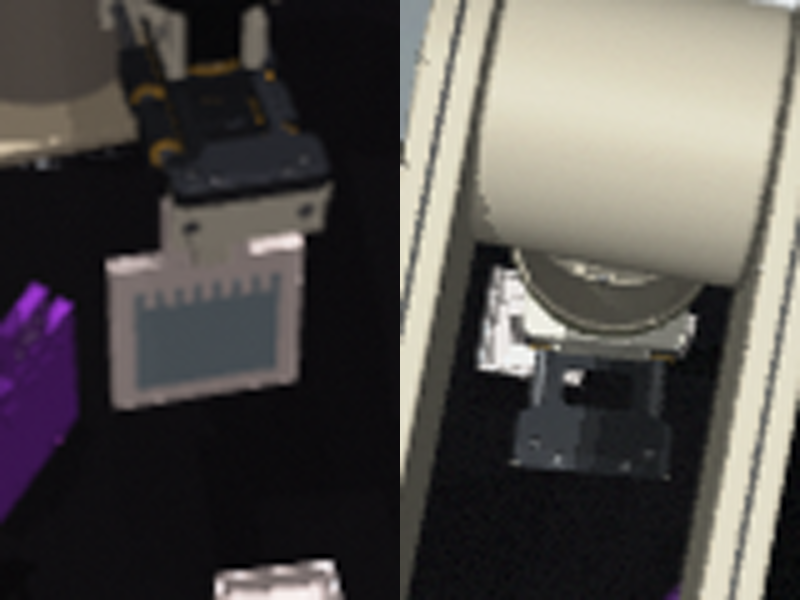

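The cassette is held square. In the left (scene) panel its front-face corners are at (107,262), (303,240), (298,380) and (118,408). I'll measure its pose in the hand and refine the slot's pose from the fixed plate and the posts.

Run:
```python
from m import *
np.set_printoptions(precision=4,suppress=True)
n=np.array([np.cos(-.075),np.sin(-.075),0]);w=np.array([-n[1],n[0],0])
p=np.array([.519,-.036,.3076])
uv=[((x+.5)/5-.5+208,(y+.5)/5-.5+81) for x,y in [(107,262),(303,240),(298,380),(118,408)]]
e,d=ray('scene',uv);P=e+d*(((p+.005*n-e)@n)/(d@n))[:,None]
print('cass in tool: w,z',np.c_[(P-p)@w,(P-p)[:,2]])
for c,(x,y,ww,h),th in(('top',(155,160,40,14),222),('scene',(332,164,45,20),219)):
    g=cv2.imread(f'pics/{c}0.png')[y:y+h,x:x+ww].min(2)
    k,l,st,_=cv2.connectedComponentsWithStats((g>th).astype('uint8'),connectivity=4);i=1+st[1:,4].argmax()
    X=np.argwhere(l==i)[:,::-1]+[x,y];m=X.mean(0);v=np.linalg.eigh(np.cov(X.T))[1][:,1]
    Q=plane(c,[m,m+10*v,m-10*v],.095);dd=Q[1]-Q[2];dd*=np.sign(dd[1])
    yw=np.arctan2(-dd[0],dd[1]);print(c,st[i,4],'plate ctr',Q[0],'yaw',yw,'slot',Q[0][:2]-.064*np.array([np.cos(yw),np.sin(yw)]))
```

```text
cass in tool: w,z [[-0.0515 -0.016 ]
 [ 0.0492 -0.0212]
 [ 0.0502 -0.1232]
 [-0.0484 -0.1223]]
top 91 plate ctr [0.5816 0.264  0.095 ] yaw -0.06827050951157271 slot [0.5178 0.2684]
scene 107 plate ctr [0.5811 0.2632 0.095 ] yaw -0.07301799400187498 slot [0.5173 0.2679]
```

Call:
arm_command:
  increments: "1 40 -3 0 0; 1 80 -6 0 0; 1 120 -9 0 0; 1 155 -12 0 0; 1 185 -15 0 0"

```text
t: 6.2
tool_pos: [0.518, 0.1512, 0.3075]
orientation: [-2.303, -2.136, 0.0]
force: [-0.2, -0.8, -0.9]
opening: 0.0102
gripper_force: 30.0
```

Call:
arm_command:
  increments: "1 0 0 0 0; 1 0 0 0 0; 1 0 0 0 0; 1 0 0 0 0"

```text
t: 6.6
tool_pos: [0.5181, 0.149, 0.3076]
orientation: [2.304, 2.135, -0.0]
force: [-0.4, 0.5, -2.2]
opening: 0.01
gripper_force: 30.0
```

```bash
python3 -c "
from h import *
go([.5175,.268,.30],-.07)"
```

```text
t 6.6 pos [0.5181 0.149  0.3076] yaw_n -0.076 tilt [-1.e-04 -3.e-04 -1.e+00] shift [118.6  -9.7   7.6] turn -0.006 F [-0.4  0.5 -2.2] op 0.00997846547930512 q6 0.26
```

Call:
arm_command:
  increments: "1 35 -3 0 -0.006; 1 70 -6 0 -0.006; 1 98 -8 0 -0.006; 1 113 -9 0 -0.006; 1 118.5 -9.7 0 -0.006"

```text
t: 7.1
tool_pos: [0.5171, 0.2697, 0.3075]
orientation: [-2.295, -2.145, 0.001]
force: [-0.2, -0.0, -1.9]
opening: 0.0099
gripper_force: 30.0
```

Call:
arm_command:
  increments: "1 0 0 25 0; 1 0 0 50 0; 1 0 0 65 0; 1 0 0 70 0; 1 0 0 70 0"

```text
t: 7.6
tool_pos: [0.5169, 0.2685, 0.2372]
orientation: [-2.296, -2.144, 0.002]
force: [1.2, 0.6, -1.5]
opening: 0.0095
gripper_force: 30.0
```

Call:
arm_command:
  increments: "1 0 0 0 0; 1 0 0 0 0; 1 0 0 0 0; 1 0 0 0 0"

```text
t: 8.0
tool_pos: [0.5173, 0.2694, 0.2384]
orientation: [2.295, 2.145, 0.002]
force: [0.2, 0.1, -1.2]
opening: 0.0104
gripper_force: 30.0
```

Run:
```python
from h import *
go([.5175,.268,.235],-.07)
a=robot.read_camera('scene');cv2.imwrite('pics/s4.png',a)
b=robot.read_camera('top');cv2.imwrite('pics/t4.png',b)
cv2.imwrite('pics/v4.png',np.hstack([cv2.resize(a[110:215,300:400],(571,600),interpolation=cv2.INTER_CUBIC)]))
```

```text
t 8.0 pos [0.5173 0.2694 0.2384] yaw_n -0.068 tilt [ 1.e-03  4.e-04 -1.e+00] shift [-1.4  0.3  3.4] turn 0.002 F [ 0.2  0.1 -1.2] op 0.010422657977743891 q6 0.46
```

View pics/v4.png

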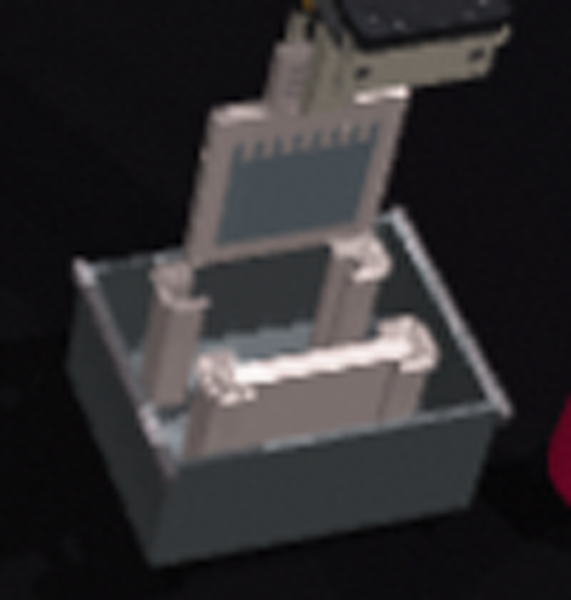

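The cassette hangs just above the slot posts (tops at (175,275) and (360,250)). Its front-face corners are at (215,118), (406,97), (374,236) and (192,264). I'll check its pose numerically.

Run:
```python
from m import *
np.set_printoptions(precision=4,suppress=True)
n=np.array([np.cos(-.068),np.sin(-.068),0]);w=np.array([-n[1],n[0],0])
p=np.array([.5173,.2694,.2384])
uv=[((x+.5)/5.714-.5+300,(y+.5)/5.714-.5+110) for x,y in [(215,124),(406,98),(374,234),(192,264)]]
e,d=ray('scene',uv);P=e+d*(((p+.005*n-e)@n)/(d@n))[:,None]
print(np.c_[(P-p)@w,(P-p)[:,2]])
q=[.5173,.2679,.099]
print((proj('scene',[np.array(q)-w*.05,np.array(q)+w*.05,np.array(p)+.005*n+w*.05-[0,0,.1257],np.array(p)+.005*n-w*.05-[0,0,.1257]])-[300,110]+.5)*5.714)
```

```text
[[-0.0513 -0.0245]
 [ 0.0477 -0.0278]
 [ 0.0499 -0.1221]
 [-0.0489 -0.1213]]
[[179.725  283.1914]
 [362.2077 251.9314]
 [373.3938 239.4563]
 [189.3487 270.855 ]]
```

Call:
arm_command:
  increments: "1 -1 0.3 3 0; 1 -1 0.3 6 0; 1 -1 0.3 10 0; 1 -1 0.3 14 0; 1 -1 0.3 18 0"

```text
t: 8.6
tool_pos: [0.5171, 0.2682, 0.2191]
orientation: [-2.296, -2.145, 0.001]
force: [-0.1, -0.2, -2.4]
opening: 0.0103
gripper_force: 30.0
```

Call:
arm_command:
  increments: "1 0 0 2 0; 1 0 0 4 0; 1 0 0 6 0; 1 0 0 8 0; 1 0 0 10 0"

```text
t: 9.1
tool_pos: [0.5173, 0.2683, 0.2096]
orientation: [2.296, 2.145, 0.0]
force: [-0.0, 0.8, -2.3]
opening: 0.0098
gripper_force: 30.0
```

Bottom is at about 84 mm, inside the straight grooves, with no side force. Continue down.

Call:
arm_command:
  increments: "1 0 0 4 0; 1 0 0 8 0; 1 0 0 12 0; 1 0 0 16 0; 1 0 0 20 0"

```text
t: 9.6
tool_pos: [0.5171, 0.2682, 0.1892]
orientation: [-2.296, -2.145, 0.0]
force: [0.3, 0.2, -1.2]
opening: 0.0097
gripper_force: 30.0
```

Call:
arm_command:
  increments: "1 0 0 5 0; 1 0 0 10 0; 1 0 0 15 0; 1 0 0 20 0; 1 0 0 25 0"

```text
t: 10.1
tool_pos: [0.5172, 0.2682, 0.1642]
orientation: [-2.296, -2.145, 0.0]
force: [0.1, -0.4, -1.7]
opening: 0.0098
gripper_force: 30.0
```

Call:
arm_command:
  increments: "1 0 0 4 0; 1 0 0 8 0; 1 0 0 12 0; 1 0 0 15 0; 1 0 0 18 0"

```text
t: 10.6
tool_pos: [0.5172, 0.2683, 0.1464]
orientation: [2.296, 2.145, 0.0]
force: [0.4, 1.2, -2.2]
opening: 0.0101
gripper_force: 30.0
```

Expected contact at z ≈ 0.1407.

Call:
arm_command:
  increments: "1 0 0 1 0; 1 0 0 2 0; 1 0 0 3 0; 1 0 0 4 0; 1 0 0 5 0"

```text
t: 11.1
tool_pos: [0.5173, 0.2683, 0.1417]
orientation: [2.296, 2.145, 0.0]
force: [-0.2, 0.0, -2.2]
opening: 0.01
gripper_force: 30.0
```

Call:
arm_command:
  increments: "1 0 0 0.5 0; 1 0 0 1 0; 1 0 0 1.5 0; 1 0 0 1.5 0"

```text
t: 11.5
tool_pos: [0.5174, 0.2682, 0.1407]
orientation: [2.295, 2.145, 0.0]
force: [-2.3, -2.0, 3.9]
opening: 0.0098
gripper_force: 30.0
```

Contact came at z = 0.1407, exactly as expected, with a floor reaction of about 6 N. The cassette is home, so let go.

Call:
arm_command:
  increments: "0.85 0 0 0 0; 0.75 0 0 0 0; 0.65 0 0 0 0; 0.6 0 0 0 0; 0.6 0 0 0 0"

```text
t: 12.0
tool_pos: [0.5172, 0.2683, 0.1401]
orientation: [-2.296, -2.145, 0.0]
force: [-0.8, 0.3, 0.5]
opening: 0.0362
gripper_force: 0.0
```

Call:
arm_command:
  increments: "0.6 0 0 0 0; 0.6 0 0 -10 0; 0.6 0 0 -25 0; 0.6 0 0 -45 0; 0.6 0 0 -70 0"

```text
t: 12.5
tool_pos: [0.517, 0.2682, 0.2116]
orientation: [-2.296, -2.145, 0.0]
force: [0.3, 0.1, -0.5]
opening: 0.0371
gripper_force: 0.0
```

Call:
arm_command:
  increments: "0.6 0 0 -40 0; 0.6 0 0 -80 0; 0.6 -40 0 -90 0; 0.6 -80 0 -90 0; 0.6 -120 0 -90 0"

```text
t: 13.0
tool_pos: [0.5093, 0.1476, 0.303]
orientation: [2.293, 2.144, 0.005]
force: [1.6, -0.5, 0.1]
opening: 0.0373
gripper_force: 0.0
```

Call:
arm_command:
  increments: "0.6 -50 0 0 0; 0.6 -90 0 0 0; 0.6 -120 0 0 0; 0.6 -120 0 0 0; 0.6 -120 0 0 0"

```text
t: 13.5
tool_pos: [0.5012, 0.0284, 0.3016]
orientation: [2.297, 2.142, 0.003]
force: [-1.0, -0.4, -0.9]
opening: 0.0367
gripper_force: 0.0
```

Run:
```python
from h import *
a=robot.read_camera('scene');b=robot.read_camera('top');cv2.imwrite('pics/s5.png',a)
cv2.imwrite('pics/v5.png',np.vstack([cv2.resize(a[90:250,60:440],(760,320)),cv2.resize(b[130:220,120:360],(760,280))]))
print(robot.read_state()['t'])
```

```text
13.6
```

View pics/v5.png

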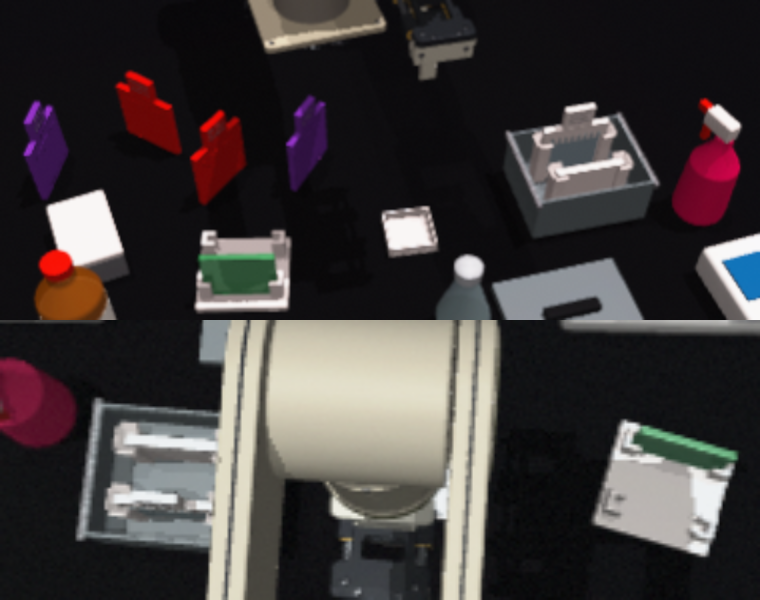

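The cassette stands upright in the slot, with its tab at (578,120) in the picture. The glass plate is still in the rack and everything else is where it was.

```bash
python3 -c "
from plant import robot
print(robot.close_job())"
```

```text
the job is handed in; nothing more can be done
None
```

The cassette stands upright on the bottom of the tank's empty slot, held until it touched the floor and then released; in the final pictures nothing else had moved, and the job was handed in at about 13.6 s of the 54 s allowed.

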